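# Gauge a hinge leaf and offer it up to the jamb

### The job

Take the loose steel hinge leaf off its plywood block and try its bore on the gauge, without forcing it: slide its knuckle along the level gauge pin until the pin's tip shows on the far side, then draw it off again. Offer the leaf up to its mate on the jamb block: its knuckle centred in the gap between the two fixed knuckles, the leaf lying out level in line with the fixed one, all the holes lined up so that a pin could go through. Finish there, still holding the leaf steady in the gripper without letting go or leaning it on the jamb, and leave the other things on the table where they are.

Things in the scene. Friction and masses are not known exactly. Their poses are not given: they have to be found in the camera images.
- leaf: Loose steel hinge leaf, about 110 to 225 g, lying flat on the plywood block. Plate 54 (x) x 56 (y) x 6 mm (z); origin at the centre of the plate's underside, z up. A web 20 mm wide leads from the middle of its +x edge to one knuckle, a tube along y 20 mm long, 20 mm outside, 13 mm bore, flush with the underside. Grip the plate by its two 54 mm long side edges (56 mm apart in y), which overhang the block by 12 mm each.
- leaf_bore (a point): Centre of the loose leaf's knuckle bore: 43 mm along +x and 10 mm above the leaf's origin. Axes as the leaf's; the bore runs along y.
- packing: Small loose plywood block, 50 (x) x 32 (y) x 25 mm high, under the leaf, nearly square to it; origin at the centre of its underside.
- gauge: Gauge stand, fixed: blue base 70 x 64 x 12 mm, origin at the centre of its underside; at y = -28 to -12 mm a dark post 20 mm wide (x), 92 mm high, from which a level steel pin of 8 mm diameter points along the stand's +y, 80 mm above the table. A collar 18 mm in diameter, 3 mm thick, sits at the pin's root.
- pin_tip (a point): Tip of the gauge pin, 26 mm along +y from the stand's origin, 80 mm up. Axes as the stand's: the pin runs from here along -y for 35 mm to the collar; its last 5 mm taper. The knuckle slides on in the -y direction; it is far enough on when its centre is 14 mm or more past the tip, and stops at the collar at 25 mm.
- jamb: Jamb block, fixed: pale wood 100 (x) x 90 (y) mm, top 60 mm above the table, on a dark base plate 130 x 120 x 12 mm that is centred 10 mm along +x; origin under the wood's centre. On top lies the fixed steel leaf, 56 mm wide, 6 mm thick, its two knuckles (each 15 mm long, 20 mm outside, 13 mm bore) in front of the wood on the -x side; all is free below and in front of them.
- jamb_bore (a point): Middle of the fixed leaf's hinge axis, in the 26 mm gap between its two knuckles, 72 mm along -x from the jamb's origin and 70 mm above the table. Axes as the jamb's: the hinge axis runs along y, the fixed leaf lies towards +x (its plate begins 12.5 mm from the axis) and the loose leaf belongs towards -x, its +x the same way as this x. The loose leaf comes in along +x; its bore centre belongs on this point.
- tray: Bystander: tin tray of screws, 70 x 120 x 19 mm, loose; origin under its centre.
- driver: Bystander: screwdriver with orange handle, 22 x 169 x 22 mm, loose; origin under its centre.
- cutters: Bystander: red side cutters, 36 x 128 x 12 mm, loose; origin under their centre.
- hinge_pin: Bystander: steel hinge pin, 9 x 62 x 9 mm, lying loose, for a later step; origin under its centre.

How it is judged:
On the way:
1. the leaf's knuckle is on the gauge pin, the pin right through it: bore centre 14 mm or more past the pin's tip (x of leaf_bore in the frame of pin_tip between -0.004 and 0.004 m and z of leaf_bore in the frame of pin_tip between -0.004 and 0.004 m and y of leaf_bore in the frame of pin_tip between -0.032 and -0.014 m and angle between the y axis of leaf_bore and the y axis of pin_tip, either way round below 0.2 rad), for 0.1 s.
At the end, for the whole second after the job is handed in: Gripper holds the leaf (over 2 N), still (under 10 mm/s) and off its block; bore within 3.5 mm of jamb_bore in its x and z, 5 mm in y; bores parallel within 0.08 rad, faces within 0.12 rad; plate on the jamb's -x side; under 5 N between leaf and jamb (x of leaf_bore in the frame of jamb_bore between -0.0035 and 0.0035 m and z of leaf_bore in the frame of jamb_bore between -0.0035 and 0.0035 m and y of leaf_bore in the frame of jamb_bore between -0.005 and 0.005 m and angle between the y axis of leaf_bore and the y axis of jamb_bore, either way round below 0.08 rad and angle between the z axis of leaf_bore and the z axis of jamb_bore, either way round below 0.12 rad and x of leaf in the frame of jamb_bore below -0.03 m and contact force between the fingers and leaf above 2 N and contact force between leaf and jamb below 5 N and contact force between leaf and packing below 0.2 N and linear speed of leaf below 0.01 m/s); the arm keeps its last pose, push and grip.
It fails at once if a bystander was moved more than 30 mm (distance of any of tray, driver, cutters, hinge_pin from where it was at the start of the episode above 0.03 m).
It fails at once if the leaf was rammed into the jamb or the gauge (over 40 N) (contact force between leaf and jamb above 40 N or contact force between leaf and gauge above 40 N).
It also fails if it takes over 45 s, if anything falls off the work surface, if the arm or the gripper's body presses on something with over 40 N, if the wrist force passes 120 N, or if a joint passes its speed limit or range.

### The arm

A 7-joint arm with a two-finger parallel gripper is mounted at the origin on a cart in front of the work surface, level with it; the furniture and walls round the work are solid. World frame = base frame: x ahead of the robot, y to its left, z up, the work surface at z = 0. Lengths are in m, angles in rad, forces in N, time in s.
With the tool pointing down it reaches from about 0.425 to 1.025 m from the base axis. Payload 9.4 kg.
Tool frame: the origin (TCP) lies between the finger pads; the fingertips stand 19 mm ahead of it and the grasp point (between the pads) is the TCP; z points along the fingers, y is the line along which they close (so a half turn about z gives the same grasp; the last joint's range is limited). The gripper opens to 85 mm and grips with 20 to 120 N. Pads are 22 mm wide; open, the fingers measure 114 mm over their backs; the gripper's body (76 mm by 85 mm) begins 54 mm behind the grasp point. The pads swing forward as they close: fully open they stand 13 mm farther back than shut.
Start: joints at [-1.319, 0.599, -0.003, 1.599, 0.002, 0.943, -0.08], TCP at [0.234, 0.686, 0.25] pointing down, gripper open.
Joint ranges: [-2.57, 2.57], [-0.35, 1.97], [-1.29, 1.29], [0.11, 2.56], [-1.05, 4.19], [0.11, 1.86], [-2.63, 2.63]. Speed limits (rad/s): [2.22, 2.22, 3.01, 3.01, 3.14, 3.14, 3.14].

### API

Orientations are given as a rotation vector (axis times angle).
In Python, from plant import sensors, cams, job gives the robot as it stands. The module is installed in compiled form; this text tells all that it offers.
- The arm moves only by the shell command python3 -m inch 'ROWS' [FORCE]. ROWS is JSON, a list of rows, each an object with "offset": the shift along the tool's x, y, z in cm, a list of three; "twist": the turn about the tool's z in rad; "claw": the gripper's target within -1 to 1 (shut at 1, half-way at 0, fully open at -1). In form: [{"offset": [tx, ty, tz], "twist": twist, "claw": claw}, ...]. A call has exactly 10 rows; each row is the pose to reach, as a shift and turn from the pose commanded when the call began, along the tool's axes at that moment; what a row does not reach only later rows make up. A row lasts 1/12 s, in which the tool goes at most 41.7 mm and 7.16 degrees, less where a joint would pass 70% of its speed; a pose out of reach is approached as far as the arm can. A call with a gripper value outside its range is refused whole. The fingers move at their own pace and stop on an object; FORCE is the grip in N (left out, the last holds). Time passes only in rows, so rows that repeat a pose let the fingers close, or fill a call up. It gives the time, the measured TCP pose, the force, the opening and the grip force at its end, in the units of the state.
- sensors.state(): the state, without advancing time (a new reading comes with each control period).
- cams.camera(name): name is "scene" or "top" or "wrist"; returns the picture (420x560x3 uint8, red, green, blue); there is no depth.
- cams.camera_model(name): a dict with "fx", "fy", "cx", "cy" (pixels), "D" ([k1, k2, p1, p2, k3] as OpenCV has them; the pictures are not rectified), "R" (3x3) and "t" (3): a world point X has camera coordinates R X + t. Camera axes: x right, y down, z forward; pixel columns grow to the right and rows downward; lengths in m; the calibration is good to about 2 mm. A picture is of the moment at which its call begins: read the wrist's pose just before it. camera_model takes no time and is no camera call; for the wrist camera it gives the pose at the moment of the call.
- job.finish_job(): hands the job in; it is judged then, once.
Trained networks look in the newest picture that a camera, given by its name, has taken for a name from the list of things; names that differ only in an ending like _2 or _b are one class to them, and where a whole thing is asked for, a point or a joint stands for the part that bears it (a point fixed in the world has none). Each returns a list of dicts, best first, with "score" (0 to 1); they miss things now and then, are a little off and sometimes report something else, mostly with a low value. They report only what shows in the picture. A call takes as long as a camera call.
- cams.boxes_of(target, camera): "point" ([column, row] in pixels, amid what is visible of it).
The state is a dict: "time": time; "qpos": joint angles; "joint_velocities": joint speeds; "effort": joint torques, N m; "position": TCP position; "ee_rot": TCP orientation; "ft_force": force on the tool from outside, world axes, zero at the start; "ft_torque": the same for the moment, N m; "width": finger opening in m; "finger_force": force on a finger pad.
Only numpy, scipy, OpenCV 4.12 (cv2) and the standard library are available. Lean on these libraries where they do the work, as an engineer would, in place of code of your own. Each camera call takes 0.05 s, during which the arm holds its last target. There are 200 camera calls.

## Working session

There is one attempt and no reset: what is moved stays moved. The work goes in short steps, Python scripts to look and compute and a shell command to move; the robot and the scene stay as the last step left them, time stands still between calls to the robot, and variables do not carry over. Pictures are saved under pics/ and viewed, at most 10 in all, crops included, and the job is handed in when it is done.

```bash
mkdir -p pics; cat > h.py <<'E'
import numpy as np, cv2
from scipy.spatial.transform import Rotation as Rn
from plant import sensors, cams, job
def ray(m,px):
    K=np.array([[m['fx'],0,m['cx']],[0,m['fy'],m['cy']],[0,0,1]])
    p=cv2.undistortPoints(np.array([[px]],float),K,np.array(m['D'],float))[0,0]
    R=np.array(m['R']);t=np.array(m['t'])
    return -R.T@t, R.T@np.array([p[0],p[1],1.])
def onz(m,px,z):
    c,d=ray(m,px); return c+d*(z-c[2])/d[2]
def proj(m,X):
    K=np.array([[m['fx'],0,m['cx']],[0,m['fy'],m['cy']],[0,0,1]])
    return cv2.projectPoints(np.atleast_2d(np.array(X,float)),cv2.Rodrigues(np.array(m['R'],float))[0],np.array(m['t'],float),K,np.array(m['D'],float))[0][:,0]
def save(name,fn,crop=None,s=1):
    im=cams.camera(name)[:,:,::-1]
    if crop: im=im[crop[1]:crop[3],crop[0]:crop[2]]
    if s!=1: im=cv2.resize(im,None,fx=s,fy=s,interpolation=cv2.INTER_CUBIC)
    cv2.imwrite('pics/'+fn,im); return im
E
python3 - <<'E'
from h import *
np.set_printoptions(precision=4,suppress=True)
s=sensors.state();print(s['position'],s['ee_rot'],s['width'],s['time'])
a=save('top','top.png');
for n in ['top','scene','wrist']:
    m=cams.camera_model(n);c,d=ray(m,[280,210]);print(n,c,d,m['fx'])
m=cams.camera_model('top')
for n,z in [('leaf',.03),('packing',.02),('gauge',.05),('jamb',.06),('tray',.01),('driver',.01),('cutters',.01),('hinge_pin',.005)]:
    for b in cams.boxes_of(n,'top')[:2]: print(n,b,onz(m,b['point'],z))
save('scene','scene.png')
E
```

```text
[0.2339 0.6858 0.2494] [-0.514  -3.0991  0.0024] 0.0854113982223221 0.0
top [ 0.4798 -0.0911  1.6394] [ 0.0634 -0.021  -0.9978] 519.7990381020387
scene [-0.4128 -0.613   0.7289] [ 0.7701  0.4117 -0.4879] 437.53911604450934
wrist [0.1645 0.7095 0.3734] [ 0.2539 -0.0837 -0.9638] 302.7891013620896
gauge {'point': [278.6, 220.6], 'score': 0.86} [ 0.5484 -0.1195  0.05  ]
jamb {'point': [171.9, 183.1], 'score': 0.58} [0.6685 0.2041 0.06  ]
tray {'point': [241.5, 156.5], 'score': 0.81} [ 0.7549 -0.007   0.01  ]
driver {'point': [355.0, 264.6], 'score': 0.72} [ 0.4075 -0.3572  0.01  ]
cutters {'point': [405.8, 251.0], 'score': 0.76} [ 0.4466 -0.5195  0.01  ]
```

View pics/top.png

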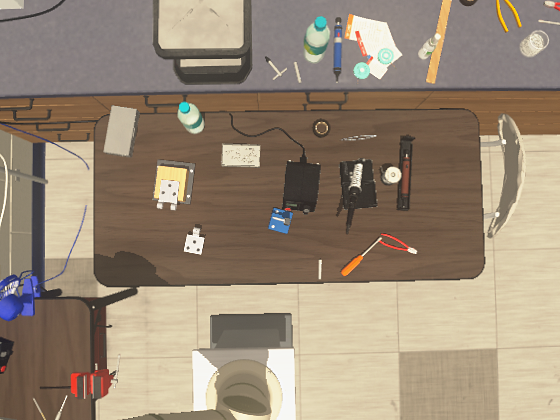

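View pics/scene.png

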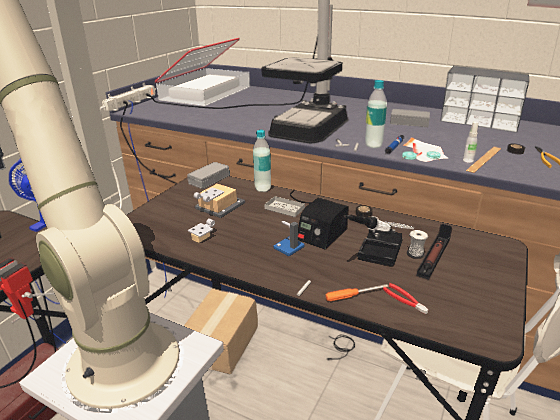

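The top view shows the leaf at about (195,240) with its knuckle up-image, the jamb at (172,183), the gauge at (280,220), and the bystanders clear of the path. The scene view confirms this. Next, an enlarged crop with edge positions.

```bash
python3 - <<'E'
from h import *
np.set_printoptions(precision=4,suppress=True)
save('top','topc.png',(140,150,310,270),4.7)
m=cams.camera_model('top')
print(onz(m,[195,241],.03),onz(m,[195.5,229],.035),onz(m,[172,206],.07))
# tool axes at start, wrist camera offset in the tool frame
s=sensors.state();R=Rn.from_rotvec(s['ee_rot']).as_matrix();print(R)
w=cams.camera_model('wrist');c,d=ray(w,[280,210]);print(R.T@(c-s['position']),R.T@d)
E
```

```text
[0.4909 0.1396 0.03  ] [0.5278 0.137  0.035 ] [0.5977 0.2024 0.07  ]
[[-0.9464  0.3229  0.    ]
 [ 0.3229  0.9464 -0.0001]
 [-0.0001 -0.     -1.    ]]
[ 0.0735 -0.0001 -0.124 ] [-0.2672  0.0043  0.9639]
```

View pics/topc.png

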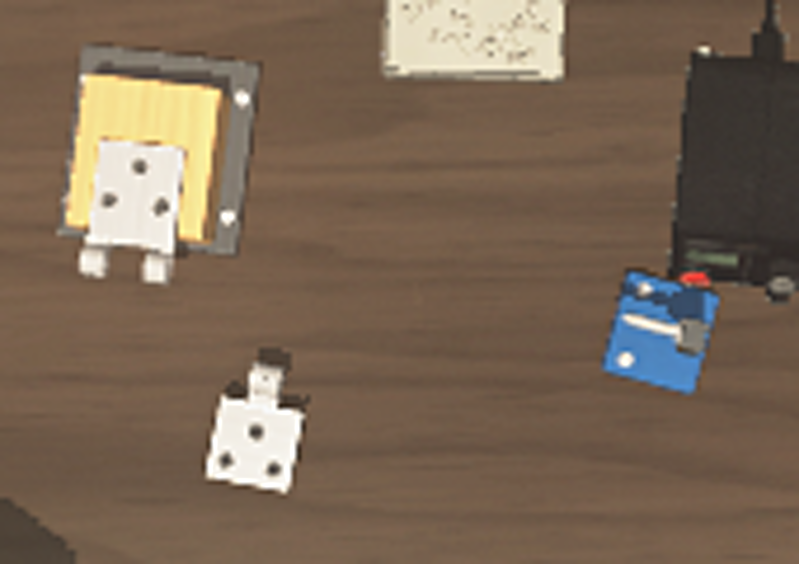

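```bash
python3 -m inch '[{"offset":[-1.5,-1.5,0],"twist":0,"claw":-1},{"offset":[-4,-4,0],"twist":0,"claw":-1},{"offset":[-6.5,-6.7,0],"twist":0,"claw":-1},{"offset":[-9,-9.4,0],"twist":0,"claw":-1},{"offset":[-11.5,-12,0],"twist":0,"claw":-1},{"offset":[-14,-14.6,0],"twist":0,"claw":-1},{"offset":[-16.5,-17.2,0],"twist":0,"claw":-1},{"offset":[-19,-19.8,0],"twist":0,"claw":-1},{"offset":[-21.5,-22.4,0],"twist":0,"claw":-1},{"offset":[-24,-25,0],"twist":0,"claw":-1}]' 60
python3 -m inch '[{"offset":[-2.5,-2.6,0],"twist":-0.02,"claw":-1},{"offset":[-5,-5.2,0],"twist":-0.05,"claw":-1},{"offset":[-7.5,-7.8,0],"twist":-0.08,"claw":-1},{"offset":[-10,-10.4,0],"twist":-0.11,"claw":-1},{"offset":[-12.5,-13,0],"twist":-0.14,"claw":-1},{"offset":[-15,-15.6,0],"twist":-0.16,"claw":-1},{"offset":[-16.8,-17.4,0],"twist":-0.18,"claw":-1},{"offset":[-17.9,-18.4,0],"twist":-0.18,"claw":-1},{"offset":[-17.9,-18.4,0],"twist":-0.18,"claw":-1},{"offset":[-17.9,-18.4,0],"twist":-0.18,"claw":-1}]'
python3 - <<'E'
from h import *
im=save('wrist','w1.png'); import pickle
pickle.dump((cams.camera_model('wrist'),sensors.state()),open('w1.pkl','wb'))
m=cams.camera_model('wrist')
for n,z in [('leaf',.031),('leaf_bore',.035),('gauge',.05),('pin_tip',.08),('jamb',.06),('jamb_bore',.07)]:
    for b in cams.boxes_of(n,'wrist')[:1]: print(n,b,onz(m,b['point'],z))
E
```

```text
time: 1.38
position: [0.3811, 0.3705, 0.2506]
ee_rot: [0.514, 3.099, 0.001]
ft_force: [0.9, -0.2, -0.8]
width: 0.0856
finger_force: 0.0
time: 2.22
position: [0.4908, 0.1395, 0.2504]
ee_rot: [0.237, 3.132, 0.0]
ft_force: [-0.7, 0.4, 0.8]
width: 0.0854
finger_force: 0.0
leaf {'point': [280.1, 184.3], 'score': 0.85} [0.48176535 0.14353242 0.031     ]
leaf_bore {'point': [281.6, 185.0], 'score': 0.95} [0.4820685  0.14519026 0.035     ]
gauge {'point': [82.3, 266.6], 'score': 0.97} [ 0.5416454  -0.10922822  0.05      ]
pin_tip {'point': [85.4, 265.6], 'score': 0.88} [ 0.52949202 -0.08105511  0.08      ]
jamb {'point': [339.7, 316.1], 'score': 0.75} [0.64724002 0.19215102 0.06      ]
jamb_bore {'point': [340.0, 313.3], 'score': 0.62} [0.63612899 0.19152314 0.07      ]
```

View pics/w1.png

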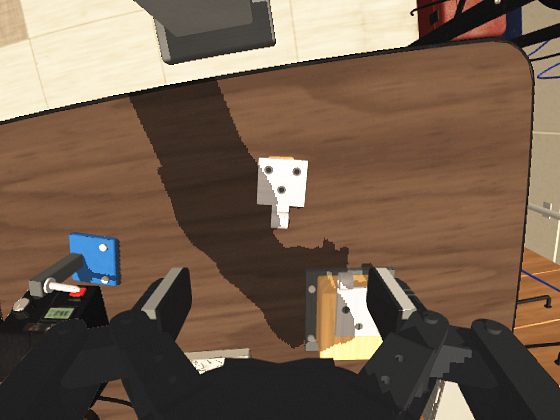

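The wrist view shows the leaf plate around (282,182) with its knuckle at (280,217), the blue gauge base at (95,258) with the pin at (45–82,288), and the jamb's knuckles near (343,283) and beyond, partly behind the right finger. Enlarging all three in one composite.

```bash
python3 - <<'E'
import cv2,numpy as np
im=cv2.imread('pics/w1.png')
def c(x0,y0,x1,y1,s): return cv2.resize(im[y0:y1,x0:x1],None,fx=s,fy=s,interpolation=cv2.INTER_CUBIC)
a=c(245,145,320,240,6)  #450x570
b=c(20,225,130,305,3)   #330x240
d=c(290,255,400,365,3)    #330x330
out=np.zeros((570,790,3),np.uint8); out[:570,:450]=a; out[:240,455:785]=b; out[240:570,455:785]=d
cv2.imwrite('pics/w1c.png',out)
E
```

```text
(no output)
```

View pics/w1c.png

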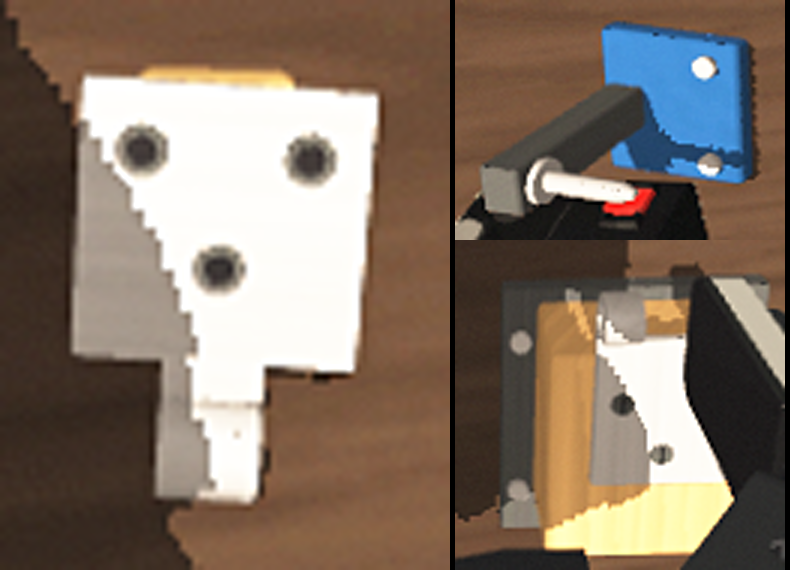

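```bash
python3 - <<'E'
from h import *; import pickle
np.set_printoptions(precision=4,suppress=True)
m,s=pickle.load(open('w1.pkl','rb'))
A=lambda u,v:[245+(u+.5)/6-.5,145+(v+.5)/6-.5]
B=lambda u,v:[20+(u-455+.5)/3-.5,225+(v+.5)/3-.5]
D=lambda u,v:[290+(u-455+.5)/3-.5,255+(v-240+.5)/3-.5]
P=[onz(m,A(*p),.031)[:2] for p in [(82,77),(379,95),(353,373),(74,355)]]
P=np.array(P);print(P);
L=np.array([[-27,-28],[-27,28],[27,28],[27,-28]])/1e3
def fit(L,P):
    a,b=L-L.mean(0),P-P.mean(0); th=np.arctan2((a[:,0]*b[:,1]-a[:,1]*b[:,0]).sum(),(a*b).sum())
    Rm=np.array([[np.cos(th),-np.sin(th)],[np.sin(th),np.cos(th)]]); t=P.mean(0)-Rm@L.mean(0)
    print('yaw',th,'org',t,'res mm',1e3*np.abs(L@Rm.T+t-P).max()); return th,t,Rm
th,t,Rm=fit(L,P); print('bore',t+Rm@[.043,0])
print('knuckle end y-,y+ (z~.03)',onz(m,A(156,495),.035)[:2],onz(m,A(258,500),.035)[:2])
tip=onz(m,B(648,192),.08);col=onz(m,B(552,183),.08);print('tip',tip,'collar',col,np.linalg.norm(tip-col),'yaw',np.arctan2(*(tip-col)[:2]*[-1,1]))
Q=np.array([onz(m,B(*p),.012)[:2] for p in [(605,24),(738,38),(735,180)]]);print('base',Q,np.linalg.norm(np.diff(Q,axis=0),axis=1))
G=np.array([[-35,-32],[-35,32],[35,32]])/1e3
g,tg,Rg=fit(G,Q);print('tip via base',tg+Rg@[0,.026])
# jamb: knuckle top ridge z=.08 ends, plate left edge z=.066, base corner
for n,p,z in [('base TL',(503,282),.012),('base BL',(502,526),.012),('plate left front',(597,345),.066),('plate left back',(590,484),.066),('plate right-ish back',(718,483),.066),('knuckle y- end',(600,315),.08),('knuckle y+ end',(645,318),.08),('hole1',(622,404),.066),('hole2',(661,454),.066),('wood BL',(547,553),.06)]:
    print(n,onz(m,D(*p),z))
E
```

```text
[[0.4479 0.1238]
 [0.4594 0.1783]
 [0.5122 0.1667]
 [0.5005 0.1133]]
yaw -0.20931002434609258 org [0.48   0.1455] res mm 0.8026843040977727
bore [0.5221 0.1366]
knuckle end y-,y+ (z~.03) [0.53  0.125] [0.534  0.1447]
tip [ 0.557 -0.093  0.08 ] collar [ 0.5485 -0.131   0.08  ] 0.03897572120878439 yaw -0.21937805786115314
base [[ 0.5065 -0.1403]
 [ 0.5216 -0.0813]
 [ 0.5885 -0.1049]] [0.0608 0.0709]
yaw -0.31585405917990245 org [ 0.5466 -0.1226] res mm 3.097420829398012
tip via base [ 0.5547 -0.0979]
base TL [0.6018 0.16   0.012 ]
base BL [0.733  0.1437 0.012 ]
plate left front [0.6065 0.1913 0.066 ]
plate left back [0.6706 0.1829 0.066 ]
plate right-ish back [0.6789 0.2352 0.066 ]
knuckle y- end [0.5858 0.1916 0.08  ]
knuckle y+ end [0.5896 0.2078 0.08  ]
hole1 [0.6345 0.1988 0.066 ]
hole2 [0.6607 0.2127 0.066 ]
wood BL [0.7085 0.1621 0.06  ]
```

```bash
python3 -m inch '[{"offset":[0.4,0.2,2],"twist":0.03,"claw":-1},{"offset":[0.75,0.41,5],"twist":0.058,"claw":-1},{"offset":[0.75,0.41,8.5],"twist":0.058,"claw":-1},{"offset":[0.75,0.41,12],"twist":0.058,"claw":-1},{"offset":[0.75,0.41,15],"twist":0.058,"claw":-1},{"offset":[0.75,0.41,18],"twist":0.058,"claw":-1},{"offset":[0.75,0.41,20],"twist":0.058,"claw":-1},{"offset":[0.75,0.41,21.5],"twist":0.058,"claw":-1},{"offset":[0.75,0.41,22.5],"twist":0.058,"claw":-1},{"offset":[0.75,0.41,22.5],"twist":0.058,"claw":-1}]' 60
python3 -m inch '[{"offset":[0,0,0],"twist":0,"claw":1},{"offset":[0,0,0],"twist":0,"claw":1},{"offset":[0,0,0],"twist":0,"claw":1},{"offset":[0,0,0],"twist":0,"claw":1},{"offset":[0,0,0],"twist":0,"claw":1},{"offset":[0,0,0],"twist":0,"claw":1},{"offset":[0,0,0],"twist":0,"claw":1},{"offset":[0,0,0],"twist":0,"claw":1},{"offset":[0,0,0],"twist":0,"claw":1},{"offset":[0,0,0],"twist":0,"claw":1}]' 60
python3 - <<'E'
from h import *; import pickle
im=save('wrist','w2.png');pickle.dump((cams.camera_model('wrist'),sensors.state()),open('w2.pkl','wb'))
im=cv2.imread('pics/w2.png');cv2.imwrite('pics/w2c.png',cv2.resize(im[220:400,160:400],None,fx=3.3,fy=3.3))
E
```

```text
time: 3.4
position: [0.483, 0.1455, 0.0236]
ee_rot: [-0.323, -3.123, 0.002]
ft_force: [-1.4, -0.6, -0.2]
width: 0.0855
finger_force: 0.0
time: 4.23
position: [0.4842, 0.1454, 0.0267]
ee_rot: [0.324, 3.123, 0.001]
ft_force: [-1.7, 1.0, 6.7]
width: 0.0542
finger_force: 62.5
```

View pics/w2c.png

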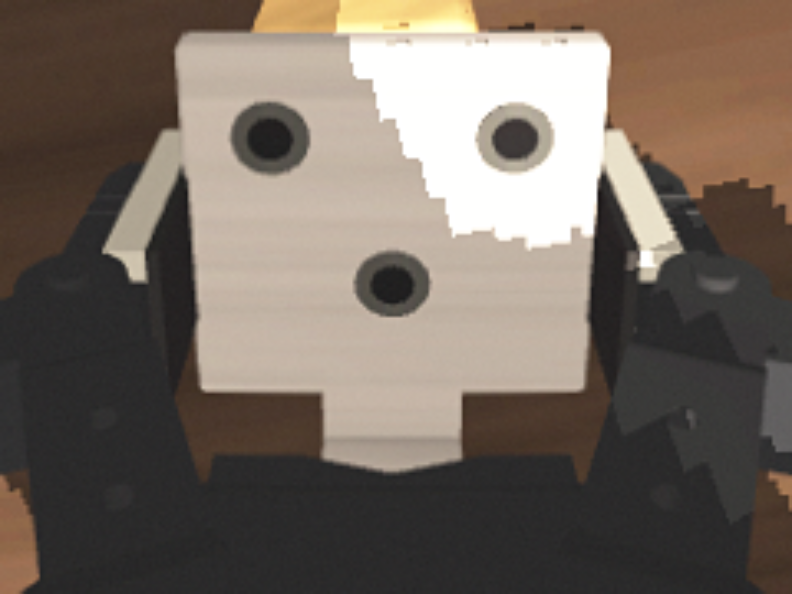

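The leaf sits square between the pads. Its plate corners are at crop (178,38), (608,38), (587,390) and (200,390), and the gripper body hides the knuckle. I'll compute the grasp offset and the moves to the gauge.

```bash
python3 - <<'E'
from h import *; import pickle
np.set_printoptions(precision=4,suppress=True)
m,s=pickle.load(open('w2.pkl','rb'))
A=lambda u,v:[160+(u+.5)/3.3-.5,220+(v+.5)/3.3-.5]
P=np.array([onz(m,A(*p),.031) for p in [(178,42),(608,42),(587,390),(200,390)]])
R=Rn.from_rotvec(s['ee_rot']).as_matrix();print(R,s['position'],s['ft_force'])
T=(P-s['position'])@R; print('in tool mm',T*1e3,'centre',T.mean(0)*1e3)
E
```

```text
[[-0.9787  0.2053  0.002 ]
 [ 0.2053  0.9787  0.0008]
 [-0.0018  0.0011 -1.    ]] [0.4842 0.1454 0.0267] [-0.6111 -0.7188  6.5661]
in tool mm [[ 30.6057 -27.4625  -4.3753]
 [ 30.6044  27.3393  -4.3129]
 [-22.8636  27.9882  -4.2174]
 [-22.8458 -27.9267  -4.2811]] centre [ 3.8752 -0.0154 -4.2967]
```

```bash
python3 -m inch '[{"offset":[0,0,-0.5],"twist":0,"claw":1},{"offset":[0,0,-2],"twist":0,"claw":1},{"offset":[0,0,-4.5],"twist":0,"claw":1},{"offset":[0.3,-1.5,-7.5],"twist":0,"claw":1},{"offset":[0.7,-3.5,-10.5],"twist":0,"claw":1},{"offset":[1,-5.5,-13.5],"twist":0,"claw":1},{"offset":[1.3,-7.5,-16.5],"twist":0,"claw":1},{"offset":[1.6,-9,-18.5],"twist":0,"claw":1},{"offset":[1.6,-9,-19.5],"twist":0,"claw":1},{"offset":[1.6,-9,-19.5],"twist":0,"claw":1}]'
python3 - <<'E'
from h import *; import pickle
im=save('wrist','w3.png');m=cams.camera_model('wrist');s=sensors.state();pickle.dump((m,s),open('w3.pkl','wb'))
for n in ['gauge','pin_tip']: print(n,cams.boxes_of(n,'wrist')[:1])
im=cv2.imread('pics/w3.png')
p=proj(m,[[.556,-.095,.08]])[0];print(p,s['position'],s['finger_force'])
x0=max(0,int(p[0])-85);y0=min(max(0,int(p[1])-90),420-130);print(x0,y0)
a=cv2.resize(im[y0:y0+130,x0:x0+130],None,fx=4.5,fy=4.5,interpolation=cv2.INTER_CUBIC)
cv2.imwrite('pics/w3c.png',a)
E
```

```text
time: 5.12
position: [0.4501, 0.0596, 0.2233]
ee_rot: [0.327, 3.12, 0.002]
ft_force: [0.6, 0.9, -2.4]
width: 0.0545
finger_force: 63.9
gauge [{'point': [151.9, 285.2], 'score': 0.74}]
pin_tip [{'point': [356.5, 201.2], 'score': 0.62}]
[156.23471742 332.35766327] [0.45001252 0.06027209 0.22194486] 63.86605739593506
71 242
```

View pics/w3c.png

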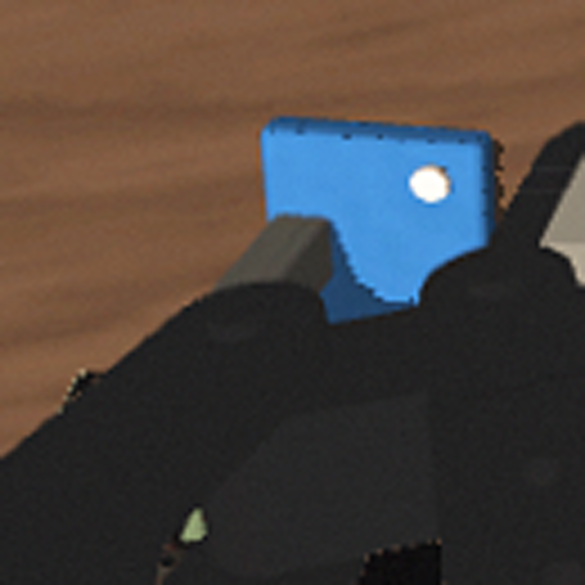

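The finger hides the pin here. Moving so that the gauge falls in the clear upper half of the wrist picture.

```bash
python3 -m inch '[{"offset":[-1,-0.3,0],"twist":0,"claw":1},{"offset":[-3,-0.6,0],"twist":0,"claw":1},{"offset":[-5.5,-1,0],"twist":0,"claw":1},{"offset":[-8,-1.4,0],"twist":0,"claw":1},{"offset":[-10.5,-1.8,0],"twist":0,"claw":1},{"offset":[-12.8,-2.2,0],"twist":0,"claw":1},{"offset":[-14.8,-2.6,0],"twist":0,"claw":1},{"offset":[-15.9,-2.8,0],"twist":0,"claw":1},{"offset":[-15.9,-2.8,0],"twist":0,"claw":1},{"offset":[-15.9,-2.8,0],"twist":0,"claw":1}]'
python3 - <<'E'
from h import *; import pickle
im=save('wrist','w4.png');m=cams.camera_model('wrist');s=sensors.state();pickle.dump((m,s),open('w4.pkl','wb'))
im=cv2.imread('pics/w4.png')
p=proj(m,[[.552,-.115,.06]])[0];print(p,s['position'],s['ft_force'])
x0=max(0,int(p[0])-70);y0=max(0,int(p[1])-65);print(x0,y0)
cv2.imwrite('pics/w4c.png',cv2.resize(im[y0:y0+130,x0:x0+160],None,fx=4.6,fy=4.6,interpolation=cv2.INTER_CUBIC))
E
```

```text
time: 6.1
position: [0.599, 0.0004, 0.219]
ee_rot: [-0.324, -3.122, 0.001]
ft_force: [-0.6, 0.7, -1.9]
width: 0.0545
finger_force: 63.8
[150.6799202  183.48536696] [0.59847893 0.00089192 0.21929522] [-0.04570263  0.49824314 -2.39097626]
80 118
```

View pics/w4c.png

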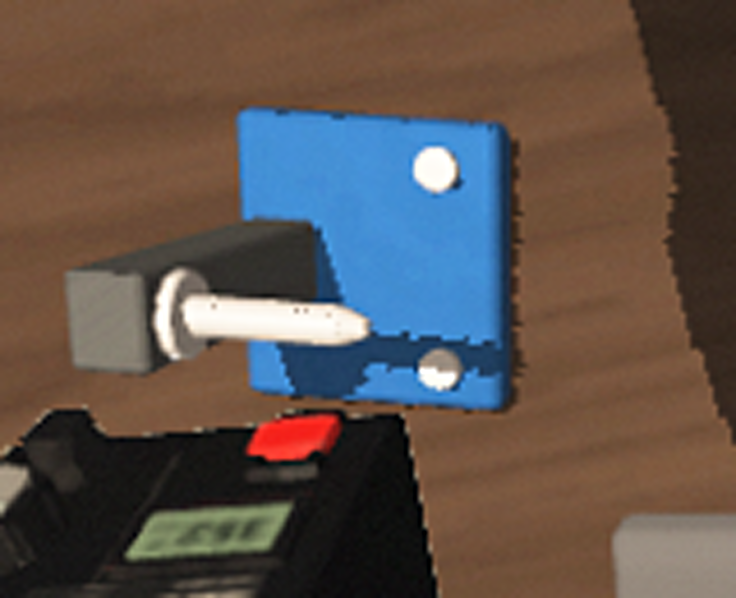

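The pin shows clearly: tip at crop (369,327), root at the collar (188,316), base corners (240,110), (500,125), (503,405), (252,392). Fitting the gauge pose to these.

```bash
python3 - <<'E'
from h import *; import pickle
from scipy.optimize import least_squares
np.set_printoptions(precision=4,suppress=True)
m,s=pickle.load(open('w4.pkl','rb'))
A=lambda u,v:[80+(u+.5)/4.6-.5,118+(v+.5)/4.6-.5]
px=np.array([A(*p) for p in [(369,327),(188,316),(240,110),(500,125),(503,405),(252,392)]])
M=np.array([[0,26,80],[0,-9,80],[-35,-32,12],[-35,32,12],[35,32,12],[35,-32,12]])/1e3
def W(q): return M@Rn.from_rotvec([0,0,q[2]]).as_matrix().T+[q[0],q[1],0]
f=least_squares(lambda q:(proj(m,W(q))-px).ravel(),[.55,-.12,-.25])
print(f.x,'tip',W(f.x)[0],f.fun.reshape(-1,2))
for i in (0,1): print(onz(m,px[i],.08))
g=f.x[2]; gx=np.array([np.cos(g),np.sin(g)]);gy=np.array([-gx[1],gx[0]]);tip=W(f.x)[0,:2]
st=sensors.state();R=Rn.from_rotvec(st['ee_rot']).as_matrix();print(R[:,0],st['position'])
yaw=np.arctan2(-R[1,0],-R[0,0]);print('leaf yaw',yaw,'twist',-(g-yaw))
for a in (.045,0,-.018): 
    T=tip+a*gy-.0391*gx; d=np.r_[T,.0717]-st['position']; print(a,T,'tool cm',100*R.T@d)
E
```

```text
[ 0.5491 -0.1237 -0.2776] tip [ 0.5563 -0.0987  0.08  ] [[ 0.3479 -0.3422]
 [ 1.5912 -0.4597]
 [-1.5642 -0.5494]
 [-0.0066 -0.3179]
 [-0.1635  1.4627]
 [-0.6631  0.5092]]
[ 0.5565 -0.0991  0.08  ]
[ 0.5468 -0.1339  0.08  ]
[-0.9788  0.2047  0.0023] [0.5985 0.0009 0.2193]
leaf yaw -0.20619051916678563 twist 0.07144833765505695
0.045 [ 0.531  -0.0447] tool cm [ 5.6392 -5.836  14.7747]
0 [ 0.5187 -0.0879] tool cm [  5.9604 -10.3245  14.7771]
-0.018 [ 0.5137 -0.1053] tool cm [  6.0889 -12.12    14.7781]
```

```bash
python3 -m inch '[{"offset":[1.5,-1.5,0.5],"twist":0.02,"claw":1},{"offset":[3.5,-3.5,2],"twist":0.05,"claw":1},{"offset":[5,-5.2,4],"twist":0.07,"claw":1},{"offset":[5.64,-5.84,6.5],"twist":0.07,"claw":1},{"offset":[5.64,-5.84,9],"twist":0.07,"claw":1},{"offset":[5.64,-5.84,11.5],"twist":0.07,"claw":1},{"offset":[5.64,-5.84,13.5],"twist":0.07,"claw":1},{"offset":[5.64,-5.84,14.7],"twist":0.07,"claw":1},{"offset":[5.64,-5.84,14.7],"twist":0.07,"claw":1},{"offset":[5.64,-5.84,14.7],"twist":0.07,"claw":1}]'
cat > go.py <<'E'
from h import *; import pickle
np.set_printoptions(precision=4,suppress=True)
g=-0.2776+.004; gx=np.array([np.cos(g),np.sin(g),0]);gy=np.array([-gx[1],gx[0],0]);tip=np.array([.5564,-.0989,.08])
s=sensors.state();R=Rn.from_rotvec(s['ee_rot']).as_matrix();p=np.array(s['position'])
b=p+R@[-.0391,0,-.0083]; d=b-tip
print('pos',p,'yaw',np.arctan2(-R[1,0],-R[0,0]),'bore in tip mm',1e3*np.array([d@gx,d@gy,d[2]]),s['ft_force'])
for a in (.0,-.018): print(a,'tool cm',100*R.T@(tip+a*gy-b))
E
python3 - <<'E'
exec(open('go.py').read())
for n in ['scene','wrist']:
    im=cams.camera(n)[:,:,::-1]; m=cams.camera_model(n);q=proj(m,[tip])[0];q=np.clip(q,[45,45],[515,375]).astype(int);print(n,q)
    c=cv2.resize(im[q[1]-45:q[1]+45,q[0]-45:q[0]+45],(390,390),interpolation=cv2.INTER_CUBIC)
    out=c if n=='scene' else np.hstack([out,c])
cv2.imwrite('pics/pre.png',out)
E
```

```text
time: 6.98
position: [0.5314, -0.0445, 0.0732]
ee_rot: [-0.432, -3.11, 0.0]
ft_force: [-0.2, 1.0, -1.9]
width: 0.0543
finger_force: 63.8
pos [ 0.5314 -0.0445  0.0732] yaw -0.2758563795967507 bore in tip mm [ 0.3051 45.5095  1.4071] [-0.2397  0.9724 -1.9327]
0.0 tool cm [ 0.02   -4.551   0.1419]
-0.018 tool cm [ 0.0159 -6.351   0.1424]
scene [281 220]
wrist [186 364]
```

View pics/pre.png

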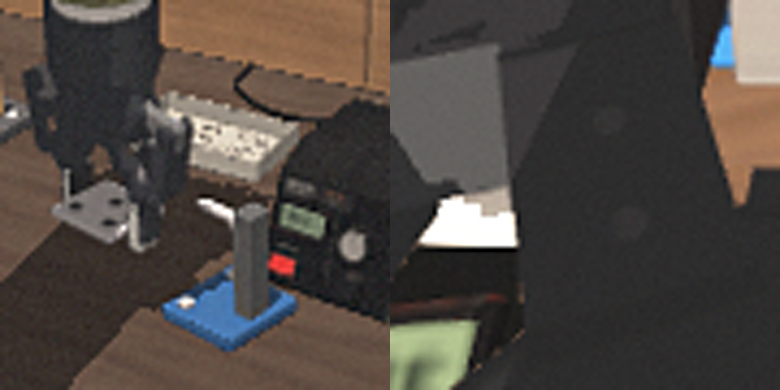

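The scene crop shows the leaf level in the gripper, beside the pin and pointing at it, with the knuckle hidden behind the finger. Sliding on gently while watching the forces.

```bash
python3 -m inch '[{"offset":[0.02,-0.5,0.1],"twist":0,"claw":1},{"offset":[0.02,-1.1,0.14],"twist":0,"claw":1},{"offset":[0.02,-1.7,0.14],"twist":0,"claw":1},{"offset":[0.02,-2.3,0.14],"twist":0,"claw":1},{"offset":[0.02,-2.8,0.14],"twist":0,"claw":1},{"offset":[0.02,-3.2,0.14],"twist":0,"claw":1},{"offset":[0.02,-3.5,0.14],"twist":0,"claw":1},{"offset":[0.02,-3.8,0.14],"twist":0,"claw":1},{"offset":[0.02,-4.0,0.14],"twist":0,"claw":1},{"offset":[0.02,-4.1,0.14],"twist":0,"claw":1}]'
python3 go.py
```

```text
time: 7.92
position: [0.5208, -0.0848, 0.0719]
ee_rot: [-0.434, -3.111, 0.0]
ft_force: [0.6, -0.4, -1.4]
width: 0.0544
finger_force: 63.9
pos [ 0.5208 -0.0848  0.0719] yaw -0.2769476717021064 bore in tip mm [1.013  3.8316 0.1561] [ 0.6425 -0.4104 -1.4007]
0.0 tool cm [ 0.1    -0.3835  0.0156]
-0.018 tool cm [ 0.094  -2.1835  0.0157]
```

```bash
python3 -m inch '[{"offset":[0.05,-0.2,0],"twist":0,"claw":1},{"offset":[0.06,-0.5,0],"twist":0,"claw":1},{"offset":[0.06,-0.8,0],"twist":0,"claw":1},{"offset":[0.06,-1.1,0],"twist":0,"claw":1},{"offset":[0.06,-1.4,0],"twist":0,"claw":1},{"offset":[0.06,-1.7,0],"twist":0,"claw":1},{"offset":[0.06,-2.0,0],"twist":0,"claw":1},{"offset":[0.06,-2.25,0],"twist":0,"claw":1},{"offset":[0.06,-2.25,0],"twist":0,"claw":1},{"offset":[0.06,-2.25,0],"twist":0,"claw":1}]'
python3 go.py
```

```text
time: 8.75
position: [0.5141, -0.1062, 0.0719]
ee_rot: [0.434, 3.111, 0.0]
ft_force: [-0.2, 0.4, -1.5]
width: 0.0543
finger_force: 63.9
pos [ 0.5141 -0.1062  0.0719] yaw -0.27713029592866717 bore in tip mm [  0.3255 -18.5643   0.1961] [-0.2259  0.3816 -1.5041]
0.0 tool cm [0.0391 1.8563 0.0197]
-0.018 tool cm [0.0327 0.0563 0.0196]
```

```bash
python3 -m inch '[{"offset":[0,0,0.1],"twist":0,"claw":1},{"offset":[0,0,0.2],"twist":0,"claw":1},{"offset":[0,0,0.3],"twist":0,"claw":1},{"offset":[0,0,0.35],"twist":0,"claw":1},{"offset":[0,0,0.35],"twist":0,"claw":1},{"offset":[0,0,0.35],"twist":0,"claw":1},{"offset":[0,0,0.35],"twist":0,"claw":1},{"offset":[0,0,0.35],"twist":0,"claw":1},{"offset":[0,0,0.35],"twist":0,"claw":1},{"offset":[0,0,0.35],"twist":0,"claw":1}]'
python3 -m inch '[{"offset":[0,0,-0.1],"twist":0,"claw":1},{"offset":[0,0,-0.3],"twist":0,"claw":1},{"offset":[0,0,-0.5],"twist":0,"claw":1},{"offset":[0,0,-0.6],"twist":0,"claw":1},{"offset":[0,0,-0.7],"twist":0,"claw":1},{"offset":[0,0,-0.7],"twist":0,"claw":1},{"offset":[0,0,-0.7],"twist":0,"claw":1},{"offset":[0,0,-0.7],"twist":0,"claw":1},{"offset":[0,0,-0.7],"twist":0,"claw":1},{"offset":[0,0,-0.7],"twist":0,"claw":1}]'
```

```text
time: 9.58
position: [0.5145, -0.1059, 0.0685]
ee_rot: [0.433, 3.111, 0.0]
ft_force: [0.8, 1.3, 3.9]
width: 0.0543
finger_force: 64.3
time: 10.42
position: [0.5131, -0.1059, 0.0751]
ee_rot: [-0.433, -3.109, 0.0]
ft_force: [-3.6, 0.3, -5.0]
width: 0.0543
finger_force: 64.2
```

```bash
python3 -m inch '[{"offset":[0,0,0.25],"twist":0,"claw":1},{"offset":[0,0.2,0.35],"twist":0,"claw":1},{"offset":[0,0.6,0.35],"twist":0,"claw":1},{"offset":[0,1.2,0.35],"twist":0,"claw":1},{"offset":[0,2,0.35],"twist":0,"claw":1},{"offset":[0,3,0.35],"twist":0,"claw":1},{"offset":[0,4,0.35],"twist":0,"claw":1},{"offset":[0,5,0.35],"twist":0,"claw":1},{"offset":[0,6,0.35],"twist":0,"claw":1},{"offset":[0,6.5,0.35],"twist":0,"claw":1}]'
python3 -m inch '[{"offset":[0,0.6,-2],"twist":0,"claw":1},{"offset":[0,1.5,-4.5],"twist":0,"claw":1},{"offset":[-0.6,3,-7],"twist":-0.03,"claw":1},{"offset":[-2,5.2,-9.5],"twist":-0.06,"claw":1},{"offset":[-3.6,7.8,-12],"twist":-0.09,"claw":1},{"offset":[-5.2,10.4,-14],"twist":-0.12,"claw":1},{"offset":[-7,13,-15],"twist":-0.147,"claw":1},{"offset":[-8.5,15,-15],"twist":-0.147,"claw":1},{"offset":[-9,15.3,-15],"twist":-0.147,"claw":1},{"offset":[-9,15.3,-15],"twist":-0.147,"claw":1}]'
python3 - <<'E'
from h import *; import pickle
im=save('wrist','w5.png');m=cams.camera_model('wrist');s=sensors.state();pickle.dump((m,s),open('w5.pkl','wb'))
im=cv2.imread('pics/w5.png')
p=proj(m,[[.63,.20,.065]])[0];print(p,s['position'],s['ee_rot'])
x0=min(max(0,int(p[0])-80),560-160);y0=min(max(0,int(p[1])-65),290);print(x0,y0)
cv2.imwrite('pics/w5c.png',cv2.resize(im[y0:y0+130,x0:x0+160],None,fx=4.6,fy=4.6,interpolation=cv2.INTER_CUBIC))
E
```

```text
time: 11.25
position: [0.5326, -0.0412, 0.0719]
ee_rot: [0.43, 3.112, 0.001]
ft_force: [0.2, 0.1, -1.8]
width: 0.0541
finger_force: 64.5
time: 12.08
position: [0.6612, 0.0808, 0.2215]
ee_rot: [0.201, 3.135, 0.001]
ft_force: [-0.9, 0.2, -2.0]
width: 0.0543
finger_force: 64.5
[403.92797009 159.11575016] [0.65981567 0.07929756 0.22112131] [-2.02837904e-01 -3.13371174e+00  1.10100815e-03]
323 94
```

View pics/w5c.png

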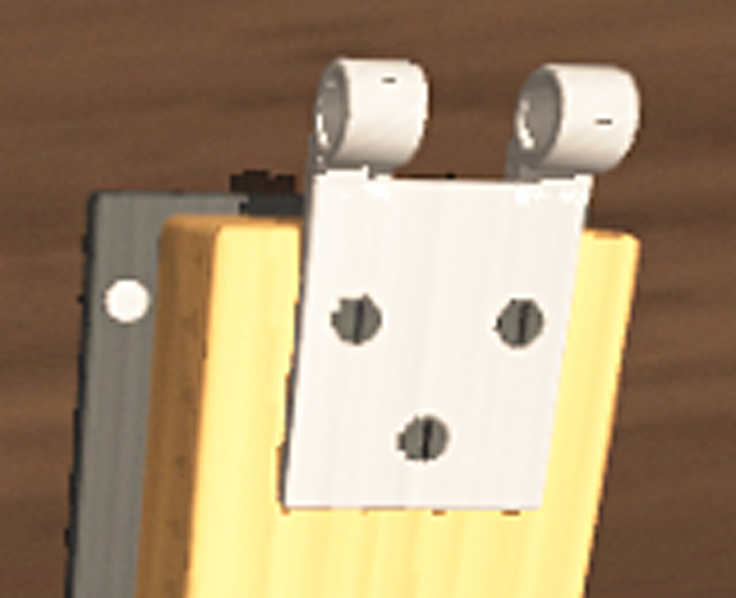

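The jamb is clear: plate corners at crop (312,172), (592,176), (542,508), (287,505), wood front corners (218,225) and (638,238), and bore mouths of the knuckles at about (331,111) and (538,113). Fitting.

```bash
cat > jb.py <<'E'
from h import *; import pickle
from scipy.optimize import least_squares
np.set_printoptions(precision=4,suppress=True)
m,s=pickle.load(open('w5.pkl','rb'))
A=lambda u,v:[323+(u+.5)/4.6-.5,94+(v+.5)/4.6-.5]
px=np.array([A(*p) for p in [(312,172),(592,176),(542,508),(287,505),(218,225),(638,238),(331,111),(538,113)]])
def W(q):
    L=q[3]; M=np.array([[-59.5,-28,66],[-59.5,28,66],[L,28,66],[L,-28,66],[-50,-45,60],[-50,45,60],[-72,-28,70],[-72,13,70]])/1e3
    return M@Rn.from_rotvec([0,0,q[2]]).as_matrix().T+[q[0],q[1],0]
f=least_squares(lambda q:(proj(m,W(q))-px).ravel(),[.66,.2,-.13,0],x_scale=[.01,.01,.1,10],loss='soft_l1')
j=f.x[2];jx=np.array([np.cos(j),np.sin(j),0]);jy=np.array([-jx[1],jx[0],0]);jb=np.array([*f.x[:2],.07])-.072*jx
E
cat > goj.py <<'E'
from jb import *
s=sensors.state();R=Rn.from_rotvec(s['ee_rot']).as_matrix();p=np.array(s['position'])
b=p+R@[-.0391,0,-.0083]; d=b-jb; yaw=np.arctan2(-R[1,0],-R[0,0])
print('pos',p,'tilt',R[2,:2],'twist needed',yaw-j,'bore in jamb mm',1e3*np.array([d@jx,d@jy,d[2]]),s['ft_force'])
for a in (-.05,0): print(a,'tool cm',100*R.T@(jb+a*jx-.0391*jx+[0,0,-.0083]-p))
E
python3 - <<'E'
from jb import *
r=proj(m,W(f.x))-px
print(f.x,'jb',jb);print(r)
for z,i in ((.066,0),(.066,1),(.066,2),(.066,3),(.07,6),(.07,7)): print(onz(m,px[i],z))
exec(open('goj.py').read())
E
```

```text
[ 0.6666  0.2085 -0.1327  7.1314] jb [0.5952 0.218  0.07  ]
[[ 0.8063  0.8098]
 [-0.3391  1.3607]
 [ 0.2782 -0.1489]
 [-0.7515  0.1251]
 [-0.0931 -0.6019]
 [ 1.9621 -1.4936]
 [-0.399  -0.4262]
 [-0.3782  0.3315]]
[0.6031 0.1879 0.066 ]
[0.6101 0.2444 0.066 ]
[0.6775 0.235  0.066 ]
[0.6699 0.1805 0.066 ]
[0.5919 0.1906 0.07  ]
[0.5967 0.2312 0.07  ]
pos [0.6598 0.0793 0.2211] tilt [ 0.0013 -0.0008] twist needed 0.0034414186327401675 bore in jamb mm [ 121.4938 -128.7934  159.3714] [-0.0529 -0.4482 -2.1221]
-0.05 tool cm [17.0835 12.9649 15.9537]
0 tool cm [12.0836 12.9477 15.9474]
```

```bash
python3 -m inch '[{"offset":[1,0.8,0],"twist":0,"claw":1},{"offset":[3.2,2.4,0],"twist":0,"claw":1},{"offset":[5.8,4.4,0],"twist":0,"claw":1},{"offset":[8.4,6.4,0],"twist":0,"claw":1},{"offset":[11,8.4,0],"twist":0,"claw":1},{"offset":[13.6,10.4,0],"twist":0,"claw":1},{"offset":[15.8,12,0],"twist":0,"claw":1},{"offset":[17.1,12.96,1],"twist":0,"claw":1},{"offset":[17.1,12.96,3],"twist":0,"claw":1},{"offset":[17.1,12.96,5.5],"twist":0,"claw":1}]'
python3 -m inch '[{"offset":[0,0,2.5],"twist":0,"claw":1},{"offset":[0,0,5],"twist":0,"claw":1},{"offset":[0,0,7.5],"twist":0,"claw":1},{"offset":[0,0,9],"twist":0,"claw":1},{"offset":[0,0,10],"twist":0,"claw":1},{"offset":[0,0,10.4],"twist":0,"claw":1},{"offset":[0,0,10.4],"twist":0,"claw":1},{"offset":[0,0,10.4],"twist":0,"claw":1},{"offset":[0,0,10.4],"twist":0,"claw":1},{"offset":[0,0,10.4],"twist":0,"claw":1}]'
python3 goj.py
```

```text
time: 12.97
position: [0.5057, 0.2304, 0.1679]
ee_rot: [0.201, 3.133, 0.002]
ft_force: [1.1, -0.8, -1.8]
width: 0.0544
finger_force: 64.5
time: 13.8
position: [0.5079, 0.2299, 0.0639]
ee_rot: [0.204, 3.134, 0.001]
ft_force: [-0.4, 0.6, -1.5]
width: 0.0543
finger_force: 64.5
pos [0.5079 0.2299 0.0639] tilt [-0.0014  0.001 ] twist needed 0.0027370614794401116 bore in jamb mm [-49.0089   0.3452   2.2919] [-0.4459  0.6119 -1.4752]
-0.05 tool cm [ 0.1007 -0.0245  0.2236]
0 tool cm [-4.8993 -0.0382  0.2305]
```

```bash
python3 -m inch '[{"offset":[-0.4,-0.03,0.15],"twist":0,"claw":1},{"offset":[-1.0,-0.03,0.21],"twist":0,"claw":1},{"offset":[-1.6,-0.03,0.21],"twist":0,"claw":1},{"offset":[-2.1,-0.03,0.21],"twist":0,"claw":1},{"offset":[-2.6,-0.03,0.21],"twist":0,"claw":1},{"offset":[-3.1,-0.03,0.21],"twist":0,"claw":1},{"offset":[-3.5,-0.03,0.21],"twist":0,"claw":1},{"offset":[-3.9,-0.03,0.21],"twist":0,"claw":1},{"offset":[-4.2,-0.03,0.21],"twist":0,"claw":1},{"offset":[-4.4,-0.03,0.21],"twist":0,"claw":1}]'
python3 goj.py
```

```text
time: 14.63
position: [0.5515, 0.2236, 0.0608]
ee_rot: [0.204, 3.135, 0.0]
ft_force: [-0.4, -0.2, -1.4]
width: 0.0544
finger_force: 64.5
pos [0.5515 0.2236 0.0608] tilt [-0.0002  0.    ] twist needed 0.0026825677549817684 bore in jamb mm [-4.9436 -0.0768 -0.9308] [-0.3721 -0.2432 -1.3914]
-0.05 tool cm [ 4.5057  0.0302 -0.0944]
0 tool cm [-0.4943  0.0168 -0.0936]
```

```bash
python3 -m inch '[{"offset":[-0.2,0.01,-0.08],"twist":0,"claw":1},{"offset":[-0.35,0.01,-0.08],"twist":0,"claw":1},{"offset":[-0.45,0.01,-0.08],"twist":0,"claw":1},{"offset":[-0.49,0.01,-0.08],"twist":0,"claw":1},{"offset":[-0.49,0.01,-0.08],"twist":0,"claw":1},{"offset":[-0.49,0.01,-0.08],"twist":0,"claw":1},{"offset":[-0.49,0.01,-0.08],"twist":0,"claw":1},{"offset":[-0.49,0.01,-0.08],"twist":0,"claw":1},{"offset":[-0.49,0.01,-0.08],"twist":0,"claw":1},{"offset":[-0.49,0.01,-0.08],"twist":0,"claw":1}]'
python3 goj.py
python3 -m inch '[{"offset":[-0.1,0,0],"twist":0,"claw":1},{"offset":[-0.2,0,0],"twist":0,"claw":1},{"offset":[-0.3,0,0],"twist":0,"claw":1},{"offset":[-0.35,0,0],"twist":0,"claw":1},{"offset":[-0.4,0,0],"twist":0,"claw":1},{"offset":[-0.4,0,0],"twist":0,"claw":1},{"offset":[-0.4,0,0],"twist":0,"claw":1},{"offset":[-0.4,0,0],"twist":0,"claw":1},{"offset":[-0.4,0,0],"twist":0,"claw":1},{"offset":[-0.4,0,0],"twist":0,"claw":1}]'
python3 goj.py
```

```text
time: 15.47
position: [0.5559, 0.2232, 0.0616]
ee_rot: [0.204, 3.135, -0.0]
ft_force: [1.1, 0.7, -2.1]
width: 0.0545
finger_force: 64.5
pos [0.5559 0.2232 0.0616] tilt [-0. -0.] twist needed 0.00302434403223259 bore in jamb mm [-0.5225  0.1077 -0.0901] [ 1.1397  0.6692 -2.0896]
-0.05 tool cm [ 4.9478  0.016  -0.0093]
0 tool cm [-0.0522  0.0009 -0.0091]
time: 16.3
position: [0.5599, 0.2227, 0.0616]
ee_rot: [0.204, 3.135, -0.0]
ft_force: [0.6, -0.5, -1.9]
width: 0.0546
finger_force: 64.5
pos [0.5599 0.2227 0.0616] tilt [-0. -0.] twist needed 0.0030214451456846425 bore in jamb mm [ 3.4583  0.1243 -0.0815] [ 0.5983 -0.4596 -1.8759]
-0.05 tool cm [ 5.3459  0.0156 -0.0084]
0 tool cm [ 0.3459  0.0004 -0.0083]
```

```bash
python3 -m inch '[{"offset":[-0.05,0,0],"twist":0,"claw":1},{"offset":[-0.1,0,0],"twist":0,"claw":1},{"offset":[-0.15,0,0],"twist":0,"claw":1},{"offset":[-0.2,0,0],"twist":0,"claw":1},{"offset":[-0.2,0,0],"twist":0,"claw":1},{"offset":[-0.2,0,0],"twist":0,"claw":1},{"offset":[-0.2,0,0],"twist":0,"claw":1},{"offset":[-0.2,0,0],"twist":0,"claw":1},{"offset":[-0.2,0,0],"twist":0,"claw":1},{"offset":[-0.2,0,0],"twist":0,"claw":1}]'
python3 goj.py
```

```text
time: 17.13
position: [0.561, 0.2225, 0.0614]
ee_rot: [-0.203, -3.133, 0.001]
ft_force: [-6.0, 0.3, -1.5]
width: 0.0546
finger_force: 64.5
pos [0.561  0.2225 0.0614] tilt [ 0.0015 -0.0006] twist needed 0.003353326057060818 bore in jamb mm [ 4.566   0.0572 -0.3866] [-5.968   0.3153 -1.4776]
-0.05 tool cm [ 5.4553  0.0262 -0.0242]
0 tool cm [ 0.4554  0.0094 -0.0319]
```

```bash
python3 -m inch '[{"offset":[0.1,0,-0.01],"twist":0,"claw":1},{"offset":[0.3,0,-0.01],"twist":0,"claw":1},{"offset":[0.45,0,-0.01],"twist":0,"claw":1},{"offset":[0.45,0,-0.01],"twist":0,"claw":1},{"offset":[0.45,0,-0.01],"twist":0,"claw":1},{"offset":[0.45,0,-0.01],"twist":0,"claw":1},{"offset":[0.45,0,-0.01],"twist":0,"claw":1},{"offset":[0.45,0,-0.01],"twist":0,"claw":1},{"offset":[0.45,0,-0.01],"twist":0,"claw":1},{"offset":[0.45,0,-0.01],"twist":0,"claw":1}]'
python3 goj.py
```

```text
time: 17.97
position: [0.5575, 0.223, 0.0617]
ee_rot: [0.204, 3.135, 0.0]
ft_force: [-0.8, 0.4, -1.9]
width: 0.0545
finger_force: 64.5
pos [0.5575 0.223  0.0617] tilt [-0.0002  0.0001] twist needed 0.0029005499004371993 bore in jamb mm [1.0759 0.1216 0.009 ] [-0.8387  0.3802 -1.9375]
-0.05 tool cm [ 5.1077  0.0139 -0.0005]
0 tool cm [ 0.1077 -0.0006  0.0003]
```

Free of contact, level and centred within about a millimetre, so I'm handing it in.

```bash
python3 -c "
from plant import job
print(job.finish_job())"
```

```text
the job is handed in; nothing more can be done
None
```

The job is handed in. By arm position, the leaf's bore went about 18.5 mm past the gauge pin's tip; the light up-and-down probe met the pin both ways, and the leaf was then drawn off. The leaf is held level at the jamb, its bore within about 1 mm of the hinge axis, touching nothing as far as the wrist force shows; I didn't check the final fit with a camera, and the hand-in returned no verdict.

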